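# Cover the supply and hold the test-bay gate ajar

### The job

Put the perforated cover squarely onto the open power supply so that it sits fully down, then open the test bay for me: the gate's bolt has sagged behind the bent-up lip of its keeper, so lift it by its knob over the lip while you draw it back, and swing the gate about ten centimetres open. The gate springs shut, so finish still gripping the knob and holding the gate ajar at rest, and leave the other things on the bench where they are.

Things in the scene. Friction and masses are not known exactly. Their poses are not given: they have to be found in the camera images.
- cover_mid (a point): Perforated steel cover lying skirt down: 126 mm long (its x) x 66 mm wide (its y) x 20 mm high, open below, 2 mm top, 18 mm skirt on all four sides (inside 122 x 62 mm), about 0.16 kg. Point: its centre, 10 mm above its lower edge; z up. Both ends alike: either way round is right. Can be taken from above across its 66 mm width.
- unit_rim (a point): Open power supply: lidless aluminium box 118 mm long (its x) x 58 mm wide (its y) x 40 mm high, loose on the bench, about 0.7 kg, parts inside below the rim. Point: centre of the rim's plane, 40 mm above the bench; z up. The cover goes over its walls with 2 mm play all round; fully down, the cover's centre is 8 mm below this point.
- bay: Test bay, fixed: aluminium frame 200 mm high with clear panels, open on top, 345 mm wide, 240 mm deep. Origin on the bench below the shut gate's front face; x into the bay, y along the gate towards its hinge, z up. In this frame the gate's upright hinge line is at x = 0, y = 0.140 and its free edge at y = -0.125; gate's top at z = 0.198.
- keeper_lip (a point): Keeper on the bay's post beside the gate's free edge: a steel cup open on top, 40 mm long along y, 35 mm proud, its front cheek reaching 175 mm above the bench. Point: middle of the top edge of its bent-up lip, on the gate's side, 144 mm above the bench. Axes as the bay's. The gate opens only about 0.01 rad while the bolt's collar is in the cup.
- gate (a joint): Swing of the gate, rad: 0 shut, grows as its free edge comes out, towards -x of the bay (clockwise seen from above); limit 1.2. Ten centimetres at the free edge is 0.38 rad. Hinge springs always pull it shut (0.4 N m when shut, 0.75 N m at 0.38 rad).
- bolt (a joint): Slide of the barrel bolt, m: 0 shot, grows as it is drawn towards the gate's hinge; stop at 0.045; starts at 0 to 0.003. Friction about 2.5 N; it stays where left. While the bolt sags, the 24 mm collar at its nose catches behind the keeper's lip at about 0.005; lifted, it is free of the keeper from 0.022 on.
- bolt_tilt (a joint): Lift of the bolt, rad, about its rear guide (on the gate, 120 mm from the hinge line): 0 sagging by its own weight, as found; 0.09 level; stop at 0.12. The collar clears the lip from about 0.04 on. Level, the bolt's axis is 165 mm above the bench, 16 mm in front of the gate's face.
- knob_grip (a point): Middle of the bolt's knob: a level round stem 12 mm thick, out from the gate's front, ending in a 20 mm disc. Point on the stem's axis, 45 mm off the gate's face, 225 mm from the hinge line (bolt shot), 155.5 mm above the bench as found, 165 mm when level. Bare stem 20 mm to the gate's side, 17 mm outwards. Pinch from above across the bay's y, fingers at most 70 mm apart to clear the keeper.
- bolt_knob: The knob as a body (that stem and disc); its origin is not on the knob but on the bolt's axis, 105 mm towards the hinge. Slides, lifts and swings with the bolt and gate.
- housing: Black plastic housing half, an open tray 200 x 140 x 45 mm; origin under its centre. A bystander.
- multimeter: Dark grey hand multimeter lying face up, 150 x 72 x 42 mm; origin under its centre. A bystander.
- screwdriver: Screwdriver with a red handle, 170 mm long, lying down. A bystander.
- screw_tray: Grey tray of screws in two compartments, 100 x 70 x 22 mm; origin under its centre. A bystander.
- solder_reel: Reel standing on end, 60 mm in diameter, 45 mm high; origin under its centre. A bystander.
- carton: Plain cardboard box, 75 x 120 mm, 160 mm high; origin under its centre. A bystander.
- fan: Black 80 x 80 x 26 mm cooling fan lying flat; origin under its centre. A bystander.
There are look-alikes about, which are no part of the job. What is shaped like the part that bears cover_mid but green is not meant.

How it is judged:
By the outcome, as a careful person would: the job done as asked, in the order asked, and still so for the second after the job is handed in, while the arm keeps its last pose, push and grip.
It also fails if it takes over 61 s, if anything falls off the work surface, if the arm or the gripper's body presses on something with over 40 N, if the wrist force passes 120 N, or if a joint passes its speed limit or range.

### The arm

A 6-joint arm with a two-finger parallel gripper is mounted at the origin on the work surface. World frame = base frame: x ahead of the robot, y to its left, z up, the work surface at z = 0. Lengths are in m, angles in rad, forces in N, time in s.
With the tool pointing down it reaches from about 0.375 to 0.9 m from the base axis. Payload 3.1 kg.
Tool frame: the origin (TCP) lies midway between the tips of the shut fingers; the grasp point (between the pads) lies 19 mm behind it; z points along the fingers, y is the direction in which the jaws open and shut (so a half turn about z gives the same grasp; the last joint's range is limited). The gripper opens to 85 mm and grips with 20 to 120 N. Pads are 22 mm wide; open, the fingers measure 114 mm over their backs; the gripper's body (76 mm by 85 mm) begins 54 mm behind the grasp point. The pads swing forward as they close: fully open they stand 13 mm farther back than shut.
Start: joints at [1.002, 0.527, 1.433, -0, 1.181, -0.178], TCP at [0.238, 0.578, 0.231] pointing down, gripper open.
Joint ranges: [-3.08, 3.08], [-0.75, 2.2], [0.22, 2.44], [-1.43, 4.57], [0, 2.65], [-2.85, 2.85]. Speed limits (rad/s): [2.79, 2.79, 3.14, 3.14, 3.14, 3.14].

### API

Orientations are given as a unit quaternion [x, y, z, w].
In Python, from station import manip gives the robot as it stands.
- The arm moves only by the tool servo_tool, never from a script. Its argument "increments" is a list of rows, each an object with "hand": the closure, from 0 (fully open) to 1 (shut); "travel": the shift along the tool's x, y, z in mm, a list of three; "yaw": the turn about the tool's z in degrees. A call has 1 to 20 rows; each row shifts and turns the commanded pose from where the row before left it, along the tool's axes as they then stand; what a row does not reach is not made up. A row lasts 1/10 s, in which the tool goes at most 50 mm and 8.59 degrees, less where a joint would pass 70% of its speed; a pose out of reach is approached as far as the arm can. A call with a gripper value outside its range is refused whole. The fingers move at their own pace and stop on an object; "newtons" is the grip in N (left out, the last holds). Time passes only in rows, so rows that do not move let the fingers close. It gives the time, the measured TCP pose, the force and the opening at its end, in the units of the state.
- manip.sense(): the state, without advancing time (a new reading comes with each control period).
- manip.snapshot(name): name is "scene" or "top" or "wrist"; returns a dict with "pixels" (480x640x3 uint8, blue, green, red), "fx", "fy", "cx", "cy" (pixels), "D" ([k1, k2, p1, p2, k3] as OpenCV has them; the pictures are not rectified), "R" (3x3) and "t" (3): a world point X has camera coordinates R X + t. Camera axes: x right, y down, z forward; pixel columns grow to the right and rows downward; lengths in m; the calibration is good to about 2 mm. A picture is of the moment at which its call begins. There is no depth.
- manip.sign_off(): hands the job in, once; it reports no verdict.
The state is a dict: "t": time; "q": joint angles; "qd": joint speeds; "tau": joint torques, N m; "tcp_pos": TCP position; "tool_rot": TCP orientation; "force": force on the tool from outside, world axes, zero at the start; "ft_torque": the same for the moment, N m; "finger_gap": opening from 0.0 (shut) to 1.0 (fully open).
Only numpy, scipy, OpenCV 4.12 (cv2) and the standard library are available. Lean on these libraries where they do the work, as an engineer would, in place of code of your own. Each camera call takes 0.05 s, during which the arm holds its last target.

## Working session

There is one attempt and no reset: what is moved stays moved. The work goes in short steps, Python scripts to look and compute and a tool call to move; the robot and the scene stay as the last step left them, time stands still between calls to the robot, and variables do not carry over. Pictures are saved under pics/ and viewed, and the job is handed in when it is done.

Besides the shell and the picture viewer there is one more tool, called after ">>>" in YAML: its name, and indented under it one key for each argument. servo_tool: Moves the arm, as the interface text tells. Its arguments: {"type":"object","properties":{"increments":{"type":"array","items":{"type":"object","properties":{"hand":{"type":"number"},"travel":{"type":"array","items":{"type":"number"}},"yaw":{"type":"number"}}}},"newtons":{"type":"number"}},"required":["increments"]}

```bash
mkdir -p pics; ls
cat > h.py <<'E'
import numpy as np, cv2, pickle
from station import manip
def snap(n,f):
    s=manip.snapshot(n); cv2.imwrite(f'pics/{f}.png',s['pixels']); pickle.dump(s,open(f'pics/{f}.pkl','wb')); return s
def load(f): return pickle.load(open(f'pics/{f}.pkl','rb'))
def K(s): return np.array([[s['fx'],0,s['cx']],[0,s['fy'],s['cy']],[0,0,1.]])
def ray(s,uv):
    p=cv2.undistortPoints(np.array(uv,float).reshape(-1,1,2),K(s),np.array(s['D'],float)).reshape(-1,2)
    R=np.array(s['R']);t=np.array(s['t'])
    d=np.c_[p,np.ones(len(p))]@R; c=-R.T@t
    return c,d
def onz(s,uv,z):
    c,d=ray(s,uv); return c+d*((z-c[2])/d[:,2])[:,None]
def proj(s,X):
    return cv2.projectPoints(np.array(X,float).reshape(-1,1,3),cv2.Rodrigues(np.array(s['R']))[0],np.array(s['t'],float),K(s),np.array(s['D'],float))[0].reshape(-1,2)
def tri(s1,u1,s2,u2):
    c1,d1=ray(s1,u1);c2,d2=ray(s2,u2);out=[]
    for a,b in zip(d1,d2):
        A=np.c_[a,-b]; k=np.linalg.lstsq(A,c2-c1,rcond=None)[0]
        p,q=c1+a*k[0],c2+b*k[1]; out.append(np.r_[(p+q)/2,np.linalg.norm(p-q)])
    return np.array(out)
E
python3 - <<'E'
from h import *
for n in ['scene','top','wrist']:
    s=snap(n,n+'0'); print(n,-np.array(s['R']).T@s['t'],s['fx'])
print(manip.sense())
E
```

```text
pics
scene [1.47709415 0.18545126 1.18123287] 523.271907104605
top [ 0.22146766 -0.09666496  1.79598264] 479.30408416299235
wrist [0.16985464 0.60485794 0.37353933] 409.722714774907
{'t': 0.15, 'q': array([ 1.00151020e+00,  5.28266024e-01,  1.43362309e+00,  1.38532608e-05,
        1.18140825e+00, -1.78535607e-01]), 'qd': array([ 5.77056024e-05, -2.58577291e-03, -4.76087731e-03, -2.12710204e-03,
        1.95827817e-03, -2.46823355e-04]), 'tau': array([ 5.90759973e-04, -4.42744088e+01, -1.78277457e+01, -2.14974698e-04,
        5.60019791e-03,  5.21766630e-07]), 'tcp_pos': array([0.23773581, 0.57741653, 0.23054538]), 'tool_rot': array([ 1.94137181e-01,  9.80974020e-01, -7.91122360e-04, -3.17293397e-04]), 'force': array([-0.19640886, -0.65095735,  0.93470044]), 'ft_torque': array([ 0.00892717, -0.02135787,  0.02246072]), 'finger_gap': 0.9962153926254268}
```

View pics/scene0.png

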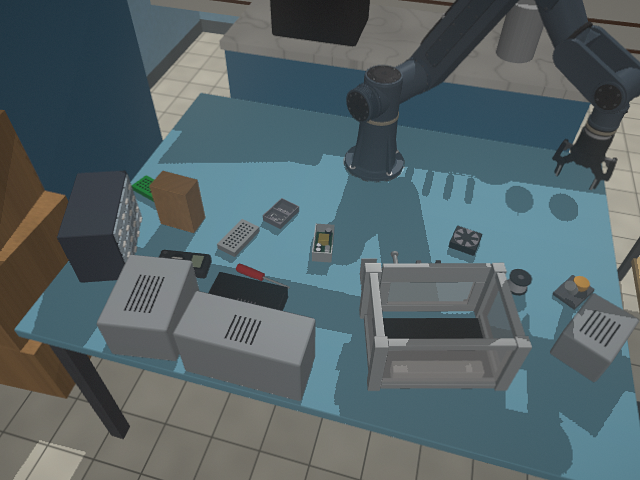

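View pics/top0.png

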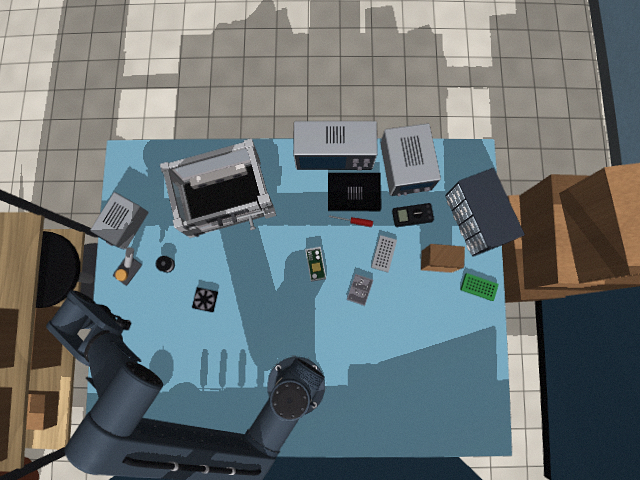

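View pics/wrist0.png

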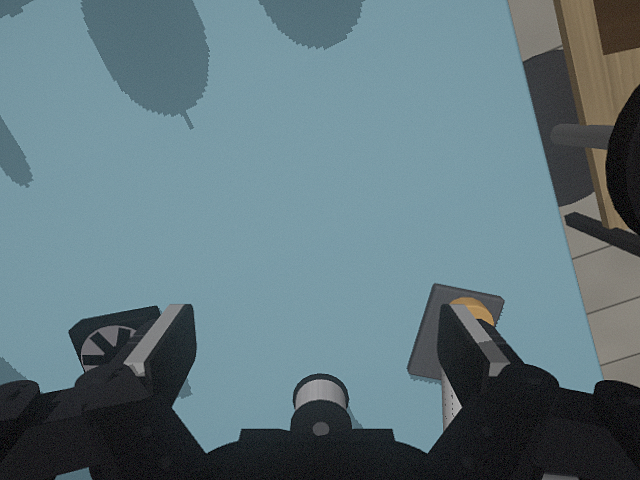

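Candidates for the cover in top0: grey perforated at (384,252), green perforated at (479,285, excluded), grey screw tray at (360,289), and vented instruments at (335,145)/(410,160), which are far too big. I choose (384,252). For the unit I choose the lidless box with parts at (316,263).

Run:
```python
import cv2
a=cv2.imread('pics/top0.png'); 
c=cv2.resize(a[225:310,290:410],None,fx=6,fy=6,interpolation=cv2.INTER_CUBIC);cv2.imwrite('pics/c1.png',c)
c=cv2.resize(a[130:245,155:285],None,fx=5,fy=5,interpolation=cv2.INTER_CUBIC);cv2.imwrite('pics/c2.png',c)
a=cv2.imread('pics/scene0.png')
c=cv2.resize(a[190:300,200:350],None,fx=5,fy=5,interpolation=cv2.INTER_CUBIC);cv2.imwrite('pics/c3.png',c)
c=cv2.resize(a[240:320,350:520],None,fx=4.5,fy=4.5,interpolation=cv2.INTER_CUBIC);cv2.imwrite('pics/c4.png',c)
```

```text
(no output)
```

View pics/c1.png

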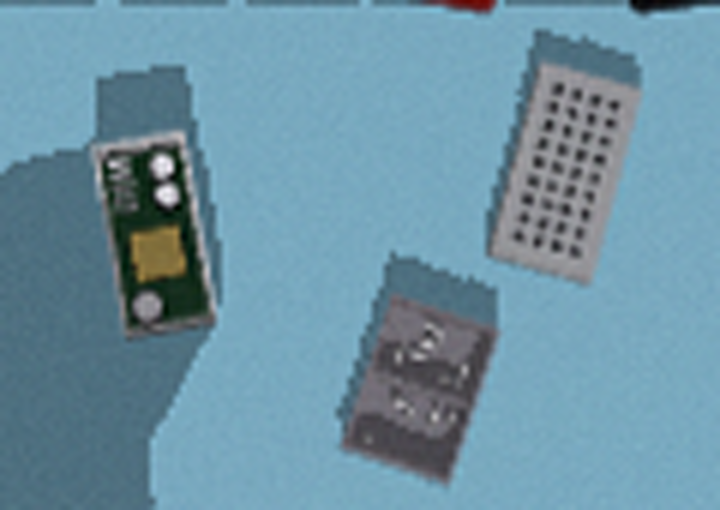

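View pics/c2.png

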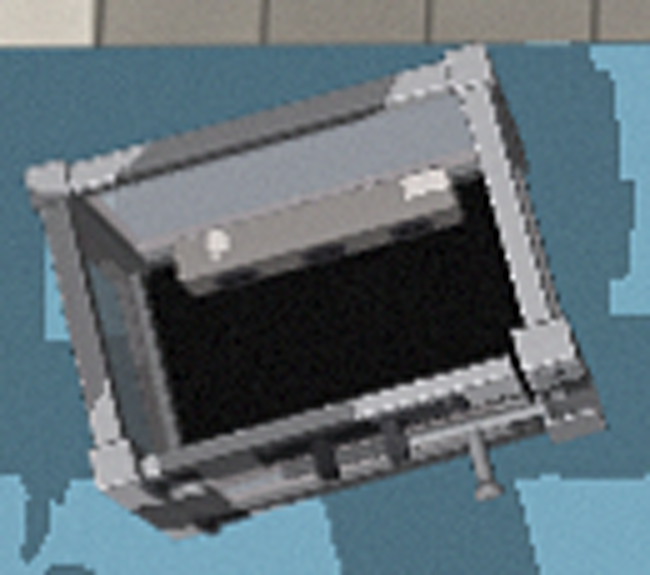

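View pics/c3.png

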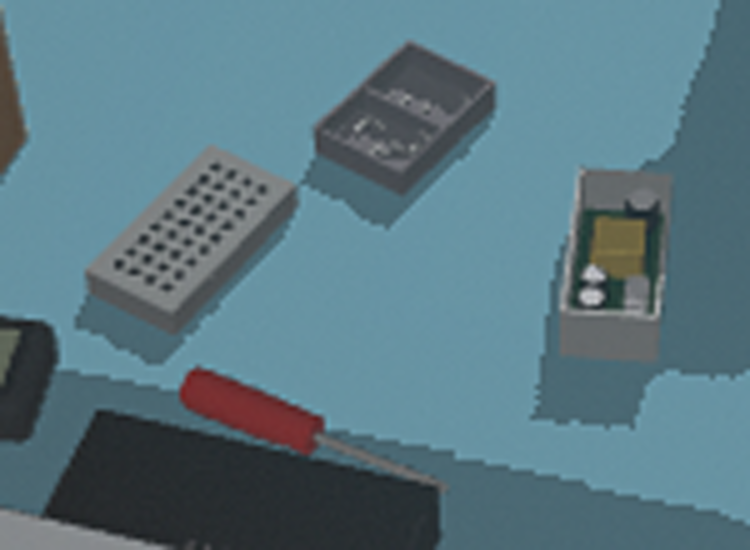

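View pics/c4.png

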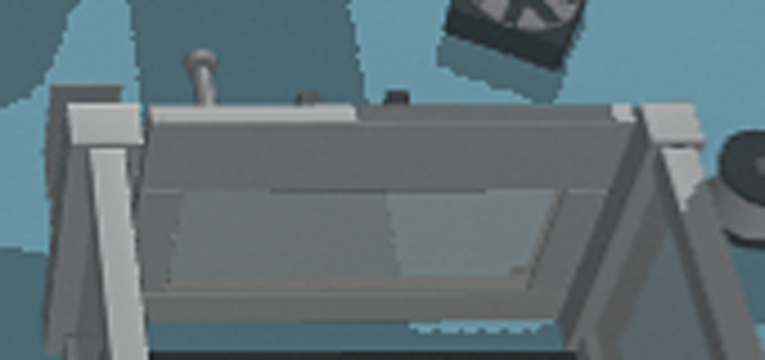

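c1/c2/c3 show: the cover is grey and perforated with corners at c1 (541,62),(640,90),(590,285),(490,255). The unit is the lidless box with rim at (92,145),(185,130),(215,322),(128,338). The knob is at c2 (485,490).

Run:
```python
from h import *
s=load('top0'); s2=load('scene0')
f=lambda p:np.array(p)/6+[290,225]-0.42
def rep(n,P):
    c=P.mean(0); d=(P[0]+P[1]-P[2]-P[3])/2; w=(P[0]+P[3]-P[1]-P[2])/2
    print(n,c.round(4),'L',np.linalg.norm(d).round(4),'W',np.linalg.norm(w).round(4),'ang',np.degrees(np.arctan2(d[1],d[0])).round(1),np.degrees(np.arctan2(w[1],w[0])).round(1))
rep('cover',onz(s,f([(541,62),(640,90),(590,285),(490,255)]),.02))
rep('unit',onz(s,f([(92,145),(185,130),(215,322),(128,338)]),.04))
# bay
g=lambda p:np.array(p)/5+[155,130]-0.4
h=lambda p:np.array(p)/4.5+[350,240]-0.4
# knob disc centre end 
print('knob', tri(s,g([(487,491)]),s2,h([(200,60)])))
print('tops', onz(s,g([(35,180),(470,62),(545,350),(112,465)]),.2))
```

```text
cover [ 0.4835 -0.3224  0.02  ] L 0.1269 W 0.0643 ang -15.5 73.6
unit [ 0.4421 -0.067   0.04  ] L 0.1209 W 0.0562 ang 10.0 100.0
knob [[0.55203556 0.15159281 0.1592313  0.00343557]]
tops [[0.76718958 0.4750195  0.2       ]
 [0.85280381 0.16856843 0.2       ]
 [0.64267205 0.10985462 0.2       ]
 [0.56152168 0.40731965 0.2       ]]
```

```bash
cat >> h.py <<'E'
from scipy.spatial.transform import Rotation as Ro
def mv(xyz,head,tcp=None,rot=None):
    """prints yaw (deg) then travel in tool axes after yaw"""
    st=manip.sense(); p=st['tcp_pos']; R=Ro.from_quat(st['tool_rot']).as_matrix()
    h0=np.degrees(np.arctan2(R[1,1],R[0,1])); dy=(head-h0+90)%180-90
    R2=R@Ro.from_euler('z',-dy,degrees=True).as_matrix()
    print('head now',h0.round(2),'yaw',round(-dy,2),'travel',((np.array(xyz)-p)@R2*1000).round(1),'q6',st['q'][5].round(2),'t',round(st['t'],2))
E
python3 - <<'E'
from h import *
s=load('wrist0'); print(onz(s,[(320,240),(320,0),(0,0),(640,0),(320,300)],0), np.array(s['R']))
mv([.40,.10,.25],67.6)
E
```

```text
[[ 2.77112408e-01  5.63550488e-01  0.00000000e+00]
 [ 8.96623012e-02  6.40244062e-01  0.00000000e+00]
 [-5.05997317e-03  4.03590611e-01  5.55111512e-17]
 [ 1.89197995e-01  8.73862718e-01  0.00000000e+00]
 [ 3.34971989e-01  5.39865384e-01  0.00000000e+00]] [[ 0.38112198  0.92452237 -0.00210251]
 [ 0.88716542 -0.36508025  0.28223029]
 [ 0.26016063 -0.10942944 -0.95934438]]
head now 67.61 yaw 0.01 travel [-331.9 -379.6  -18.9] q6 -0.18 t 0.15
```

>>> servo_tool:
  increments:
    - {"travel": [-30,-35,-5],"hand": 0}
    - {"travel": [-30,-35,-5],"hand": 0}
    - {"travel": [-30,-35,-5],"hand": 0}
    - {"travel": [-30,-35,-5],"hand": 0}
    - {"travel": [-30,-35,0],"hand": 0}
    - {"travel": [-30,-35,0],"hand": 0}
    - {"travel": [-30,-35,0],"hand": 0}
    - {"travel": [-30,-35,0],"hand": 0}
    - {"travel": [-30,-35,0],"hand": 0}
    - {"travel": [-30,-35,0],"hand": 0}
    - {"travel": [-30,-30,0],"hand": 0}
    - {"yaw": -6,"hand": 0}
    - {"hand": 0}
  newtons: 40

```text
schema error: expected keys hand, travel, yaw
```

Run:
```python
from h import *
print(manip.sense()['tcp_pos'])
mv([.442,-.067,.27],74)
```

```text
[0.23773581 0.57741653 0.23054538]
head now 67.61 yaw -6.39 travel [-374.  -563.2  -38.7] q6 -0.18 t 0.15
```

>>> servo_tool:
  increments:
    - {"travel": [-30,-35,-5],"hand": 0,"yaw": 0}
    - {"travel": [-30,-35,-5],"hand": 0,"yaw": 0}
    - {"travel": [-30,-35,-5],"hand": 0,"yaw": 0}
    - {"travel": [-30,-35,-5],"hand": 0,"yaw": 0}
    - {"travel": [-30,-35,0],"hand": 0,"yaw": 0}
    - {"travel": [-30,-35,0],"hand": 0,"yaw": 0}
    - {"travel": [-30,-35,0],"hand": 0,"yaw": 0}
    - {"travel": [-30,-35,0],"hand": 0,"yaw": 0}
    - {"travel": [-30,-35,0],"hand": 0,"yaw": 0}
    - {"travel": [-30,-35,0],"hand": 0,"yaw": 0}
    - {"travel": [-30,-30,0],"hand": 0,"yaw": 0}
    - {"travel": [0,0,0],"hand": 0,"yaw": -6}
    - {"travel": [0,0,0],"hand": 0,"yaw": 0}
  newtons: 40

```text
t: 1.45
tcp_pos: [0.3987, 0.0995, 0.2512]
tool_rot: [0.144, 0.99, 0.0, -0.0]
force: [0.2, 0.6, -0.3]
finger_gap: 1.0
```

Run:
```python
from h import *
print(manip.sense()['tcp_pos'])
mv([.442,-.067,.27],74)
```

```text
[0.39871728 0.09954329 0.25118491]
head now 73.41 yaw -0.59 travel [ -87.5 -148.2  -18.9] q6 -1.31 t 1.45
```

>>> servo_tool:
  increments:
    - {"travel": [-22,-37,-5],"hand": 0,"yaw": 0}
    - {"travel": [-22,-37,-5],"hand": 0,"yaw": 0}
    - {"travel": [-22,-37,-5],"hand": 0,"yaw": 0}
    - {"travel": [-22,-37,-4],"hand": 0,"yaw": 0}
    - {"travel": [0,0,0],"hand": 0,"yaw": 0}
    - {"travel": [0,0,0],"hand": 0,"yaw": 0}

```text
t: 2.05
tcp_pos: [0.4408, -0.0656, 0.27]
tool_rot: [0.144, 0.99, 0.0, -0.001]
force: [-0.5, 1.5, -0.2]
finger_gap: 1.003
```

Run:
```python
from h import *
st=manip.sense();print(st['tcp_pos'],st['q'])
snap('wrist','w1')
mv([.4835,-.3224,.25],74)
```

```text
[ 0.44075473 -0.06563296  0.27003392] [-3.99924215e-01  2.31606304e-01  1.81135202e+00  5.79837132e-04
  1.09994873e+00 -1.68251702e+00]
head now 73.58 yaw -0.42 travel [-112.6 -235.8   19.5] q6 -1.68 t 2.1
```

View pics/w1.png

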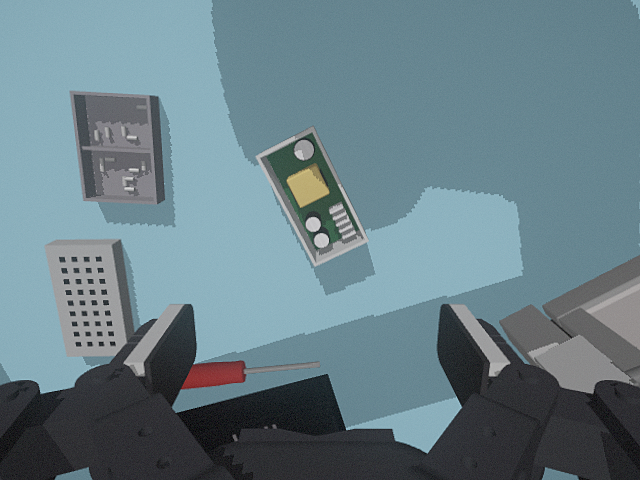

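w1 shows: unit rim corners about (257,157),(314,128),(367,240),(317,265), and the cover at about (85,300).

Run:
```python
import cv2
a=cv2.imread('pics/w1.png'); c=cv2.resize(a[115:285,240:390],None,fx=3.5*1.4,fy=3.5,interpolation=cv2.INTER_CUBIC)
c=cv2.resize(a[115:285,235:395],None,fx=3.5,fy=3.5,interpolation=cv2.INTER_CUBIC)
cv2.imwrite('pics/c5.png',c)
```

```text
(no output)
```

View pics/c5.png

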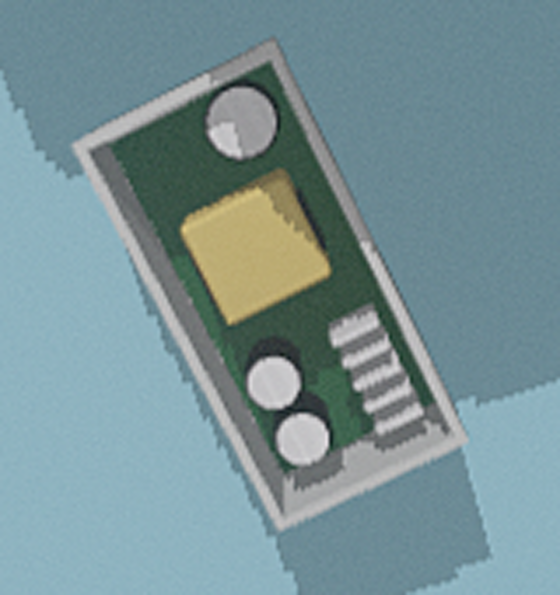

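>>> servo_tool:
  increments:
    - {"travel": [-23,-47,3],"hand": 0,"yaw": 0}
    - {"travel": [-23,-47,3],"hand": 0,"yaw": 0}
    - {"travel": [-23,-47,3],"hand": 0,"yaw": 0}
    - {"travel": [-23,-47,3],"hand": 0,"yaw": 0}
    - {"travel": [-21,-47,3],"hand": 0,"yaw": 0}
    - {"travel": [0,0,0],"hand": 0,"yaw": 0}
    - {"travel": [0,0,0],"hand": 0,"yaw": 0}

```text
t: 2.8
tcp_pos: [0.4812, -0.3107, 0.255]
tool_rot: [0.143, 0.99, 0.001, -0.001]
force: [-0.0, 0.5, 0.4]
finger_gap: 1.002
```

Run:
```python
from h import *
st=manip.sense();print(st['tcp_pos'],st['q'])
snap('wrist','w2')
```

```text
[ 0.48122597 -0.31069644  0.25500534] [-7.68628934e-01  4.31114422e-01  1.53673370e+00  6.41470443e-04
  1.17679036e+00 -2.05361171e+00]
```

View pics/w2.png

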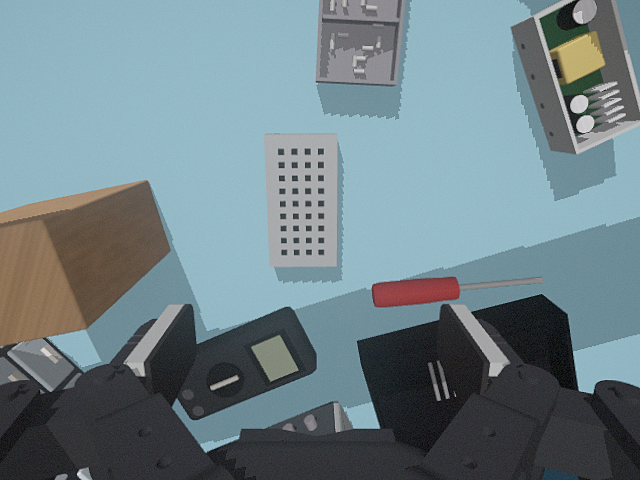

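w2 shows the cover at (265–340,133–268), clear of neighbours.

Run:
```python
from h import *
def rep(n,P):
    c=P.mean(0); d=(P[0]+P[1]-P[2]-P[3])/2; w=(P[0]+P[3]-P[1]-P[2])/2
    print(n,c.round(4),'L',np.linalg.norm(d).round(4),'W',np.linalg.norm(w).round(4),'ang',np.degrees(np.arctan2(d[1],d[0])).round(2),np.degrees(np.arctan2(w[1],w[0])).round(2))
s1=load('w1')
rep('unit',onz(s1,np.array([(72,147),(274,40),(466,437),(281,528)])/3.5+[234.6,114.6],.04))
s=load('w2'); im=s['pixels']; hsv=cv2.cvtColor(im,cv2.COLOR_BGR2HSV)
m=((hsv[...,1]<45)&(hsv[...,2]>120)).astype(np.uint8)
r=np.zeros_like(m); r[120:280,250:350]=m[120:280,250:350]
r=cv2.morphologyEx(r,cv2.MORPH_CLOSE,np.ones((9,9)))
cs,_=cv2.findContours(r,0,2); c=max(cs,key=cv2.contourArea)
b=cv2.approxPolyDP(c,6,True); print(b.reshape(-1,2))
cc=cv2.resize(im[120:290,240:370],None,fx=3.5,fy=3.5,interpolation=cv2.INTER_CUBIC); cv2.imwrite('pics/c6.png',cc)
```

```text
unit [ 0.4416 -0.0691  0.04  ] L 0.1168 W 0.0575 ang -169.69 -79.19
[[336 133]
 [264 134]
 [269 266]
 [336 266]]
```

View pics/c6.png

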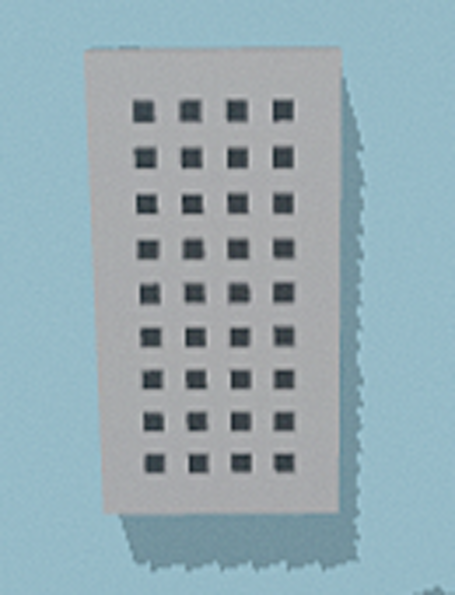

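Run:
```python
from h import *
s=load('w2')
def rep(n,P):
    c=P.mean(0); d=(P[0]+P[1]-P[2]-P[3])/2; w=(P[0]+P[3]-P[1]-P[2])/2
    print(n,c.round(4),'L',np.linalg.norm(d).round(4),'W',np.linalg.norm(w).round(4),'ang',np.degrees(np.arctan2(d[1],d[0])).round(2),np.degrees(np.arctan2(w[1],w[0])).round(2))
f=lambda p:np.array(p)/3.5+[239.6,119.6]
P=onz(s,f([(85,49),(341,48),(341,513),(104,512)]),.02); print(P); rep('edges',P)
P=onz(s,f([(144,111),(283,110),(284,463),(155,463)]),.02); rep('holes',P)
mv([*P.mean(0)[:2],.10],73.9)
```

```text
[[ 0.41322357 -0.33978954  0.02      ]
 [ 0.43144333 -0.27691224  0.02      ]
 [ 0.55358364 -0.31096841  0.02      ]
 [ 0.53444666 -0.37471857  0.02      ]]
edges [ 0.4832 -0.3256  0.02  ] L 0.1265 W 0.066 ang 164.17 -106.44
holes [ 0.4835 -0.3261  0.02  ] L 0.0963 W 0.0359 ang 163.96 -106.21
head now 73.68 yaw -0.22 travel [ -7.2 -15.4 155.2] q6 -2.05 t 2.85
```

>>> servo_tool:
  increments:
    - {"travel": [-7,-15,35],"hand": 0,"yaw": 0}
    - {"travel": [0,0,50],"hand": 0,"yaw": 0}
    - {"travel": [0,0,50],"hand": 0,"yaw": 0}
    - {"travel": [0,0,40],"hand": 0,"yaw": 0}
    - {"travel": [0,0,40],"hand": 0,"yaw": 0}
    - {"travel": [0,0,20],"hand": 0,"yaw": 0}
    - {"travel": [0,0,0],"hand": 0,"yaw": 0}
    - {"travel": [0,0,0],"hand": 0,"yaw": 0}

```text
t: 3.65
tcp_pos: [0.4843, -0.3268, 0.0216]
tool_rot: [0.141, 0.99, 0.0, -0.0]
force: [1.0, 0.4, -0.5]
finger_gap: 0.999
```

Run:
```python
from h import *
mv([.4834,-.3258,-.002],73.7)
snap('wrist','w3')
```

```text
head now 73.73 yaw 0.03 travel [ 1.1  0.7 23.6] q6 -2.07 t 3.65
```

View pics/w3.png

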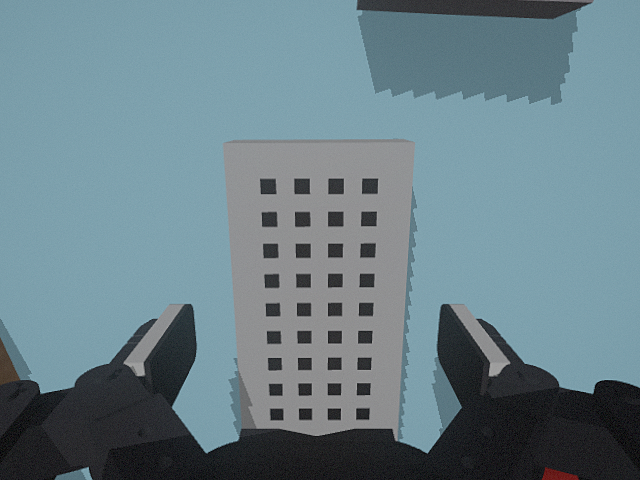

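w3 shows the cover (226–413 px) centred between the fingers.

>>> servo_tool:
  increments:
    - {"travel": [1,1,10],"hand": 0,"yaw": 0}
    - {"travel": [0,0,10],"hand": 0,"yaw": 0}
    - {"travel": [0,0,2],"hand": 0,"yaw": 0}
    - {"travel": [0,0,0],"hand": 0.1,"yaw": 0}
    - {"travel": [0,0,0],"hand": 0.2,"yaw": 0}
    - {"travel": [0,0,0],"hand": 0.5,"yaw": 0}
    - {"travel": [0,0,0],"hand": 0.5,"yaw": 0}
    - {"travel": [0,0,0],"hand": 0.5,"yaw": 0}
  newtons: 40

```text
t: 4.5
tcp_pos: [0.4833, -0.3276, -0.0006]
tool_rot: [0.143, 0.99, -0.0, 0.0]
force: [-0.6, 0.5, 4.0]
finger_gap: 0.764
```

Run:
```python
from h import *
st=manip.sense();print(st['tcp_pos'],st['force'],st['finger_gap'])
snap('wrist','w4')
```

```text
[ 0.48326934 -0.32760281 -0.00064455] [-0.5676946   0.52780475  3.97158762] 0.7643915389715209
```

View pics/w4.png

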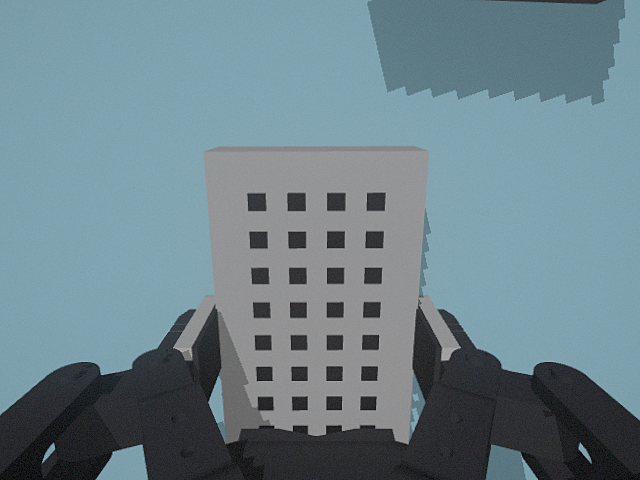

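>>> servo_tool:
  increments:
    - {"travel": [0,0,-10],"hand": 0.5,"yaw": 0}
    - {"travel": [0,0,-20],"hand": 0.5,"yaw": 0}
    - {"travel": [0,0,-40],"hand": 0.5,"yaw": 0}
    - {"travel": [0,0,-45],"hand": 0.5,"yaw": 0}
    - {"travel": [0,0,-25],"hand": 0.5,"yaw": 0}
    - {"travel": [0,0,0],"hand": 0.5,"yaw": 0}
    - {"travel": [0,0,0],"hand": 0.5,"yaw": 0}
  newtons: 50

```text
t: 5.25
tcp_pos: [0.4829, -0.3272, 0.1393]
tool_rot: [0.143, 0.99, -0.0, 0.0]
force: [0.3, -0.3, -2.0]
finger_gap: 0.758
```

Run:
```python
from h import *
st=manip.sense();print(st['tcp_pos'],st['force'],st['finger_gap'])
snap('wrist','w5')
mv([.4416,-.0691,.145],100.4)
```

```text
[ 0.48290753 -0.32723416  0.13931452] [ 0.31553045 -0.33928745 -1.99280007] 0.7578076973428467
head now 73.61 yaw -26.79 travel [ -6.4 260.7  -6.4] q6 -2.07 t 5.3
```

View pics/w5.png

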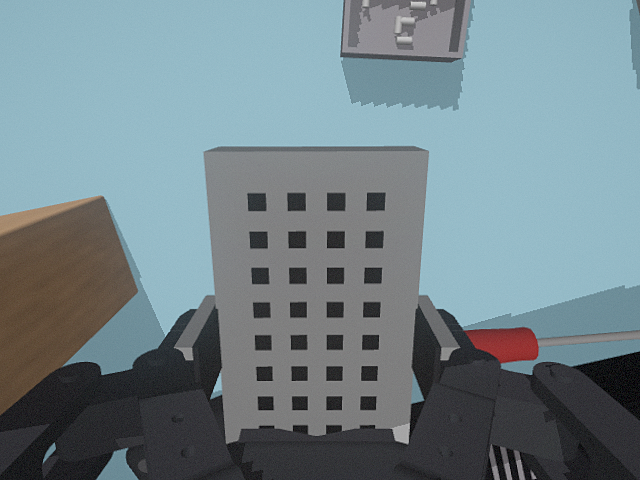

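w5 shows the cover held level, unchanged from w4: hole row 1 at (256,202)–(376,201), row 5 at (262,343)–(370,343).

Run:
```python
from h import *
for n in ['w4','w5']:
    s=load(n)
    z=-0.0006+.0206 if n=='w4' else .1393+.0206
    P=onz(s,[(256.5,202),(376,201.5),(262.5,342.5),(370.5,342.5),(265,403),(369.5,403)],z)
    tcp=np.array([.4833,-.3276,z]) if n=='w4' else np.array([.4829,-.3272,z])
    h=np.radians(73.65); ty=np.array([np.cos(h),np.sin(h),0]); tx=np.array([-np.sin(h),np.cos(h),0])
    # tool x: (-.96,.28)? 
    for i in range(0,6,2):
        m=(P[i]+P[i+1])/2-tcp; print(n,'mid tx,ty mm',(m@tx*1e3).round(2),(m@ty*1e3).round(2),'head',np.degrees(np.arctan2(*(P[i+1]-P[i])[[1,0]])).round(2),np.linalg.norm(P[i+1]-P[i])*1e3)
```

```text
w4 mid tx,ty mm 47.82 -0.57 head 73.84 36.325869881698196
w4 mid tx,ty mm -0.46 -0.54 head 73.6 36.365669852226226
w4 mid tx,ty mm -24.41 -0.3 head 73.61 36.805848088758395
w5 mid tx,ty mm 47.77 -0.57 head 73.85 36.343209588412286
w5 mid tx,ty mm -0.53 -0.53 head 73.61 36.38123103975957
w5 mid tx,ty mm -24.5 -0.28 head 73.62 36.82068948848228
```

Run:
```python
from h import *
s=load('w5'); tcp=np.array([.4829,-.3272]); 
for r in (5,75,145):
    m=(onz(s,[(320,r)],.04)[0,:2]-tcp); h=np.radians(73.65); print(r, m@[-np.sin(h),np.cos(h)])
tx=np.array([-np.sin(np.radians(100.4)),np.cos(np.radians(100.4))])
t=np.array([.4416,-.0691])-.11*tx; print(t); mv([*t,.165],100.4)
```

```text
5 0.12773648921557926
75 0.09373183753495086
145 0.05612195923555253
[ 0.54979286 -0.04924289]
head now 73.61 yaw -26.79 travel [-116.4  260.7  -26.5] q6 -2.07 t 5.3
```

Run:
```python
from h import *
mv([.4859,-.061,.11],100.4)
```

```text
head now 73.61 yaw -26.79 travel [-51.5 260.6  28.6] q6 -2.07 t 5.3
```

>>> servo_tool:
  increments:
    - {"travel": [0,0,0],"hand": 0.5,"yaw": -6.7}
    - {"travel": [0,0,0],"hand": 0.5,"yaw": -6.7}
    - {"travel": [0,0,0],"hand": 0.5,"yaw": -6.7}
    - {"travel": [0,0,0],"hand": 0.5,"yaw": -6.7}
    - {"travel": [-6,30,0],"hand": 0.5,"yaw": 0}
    - {"travel": [-8,40,0],"hand": 0.5,"yaw": 0}
    - {"travel": [-8,40,0],"hand": 0.5,"yaw": 0}
    - {"travel": [-8,40,0],"hand": 0.5,"yaw": 0}
    - {"travel": [-8,40,0],"hand": 0.5,"yaw": 0}
    - {"travel": [-8,40,0],"hand": 0.5,"yaw": 0}
    - {"travel": [-6,30,10],"hand": 0.5,"yaw": 0}
    - {"travel": [0,0,18],"hand": 0.5,"yaw": 0}
    - {"travel": [0,0,0],"hand": 0.5,"yaw": 0}
    - {"travel": [0,0,0],"hand": 0.5,"yaw": 0}
    - {"travel": [0,0,0],"hand": 0.5,"yaw": 0}

```text
t: 6.8
tcp_pos: [0.4875, -0.063, 0.1108]
tool_rot: [-0.09, 0.996, 0.0, -0.0]
force: [0.0, -0.5, -2.1]
finger_gap: 0.756
```

Run:
```python
from h import *
st=manip.sense();print(st['tcp_pos'],st['force'],st['finger_gap'])
snap('wrist','w6')
mv([.4416,-.0691,.11],100.4)
```

```text
[ 0.48748902 -0.0630166   0.11082046] [ 0.02051381 -0.46192066 -2.08930441] 0.755585029406704
head now 100.34 yaw -0.06 travel [46.4  2.5  1.1] q6 -2.11 t 6.85
```

View pics/w6.png

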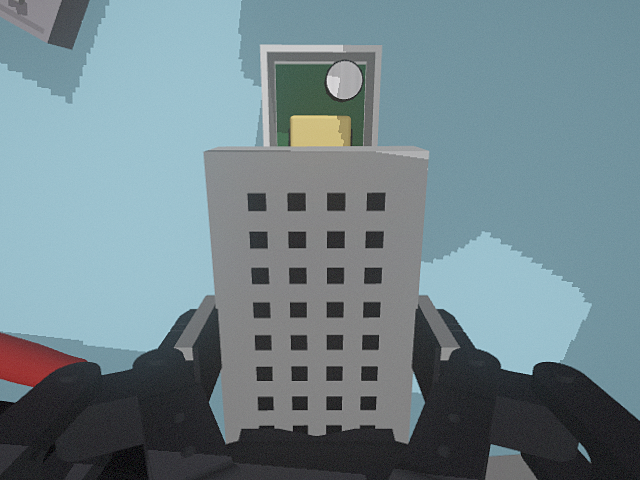

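Run:
```python
import cv2
a=cv2.imread('pics/w6.png'); c=cv2.resize(a[30:165,250:395],None,fx=5,fy=4.4,interpolation=cv2.INTER_CUBIC)
c=cv2.resize(a[35:155,250:395],None,fx=5,fy=5,interpolation=cv2.INTER_CUBIC)
cv2.imwrite('pics/c7.png',c)
```

```text
(no output)
```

View pics/c7.png

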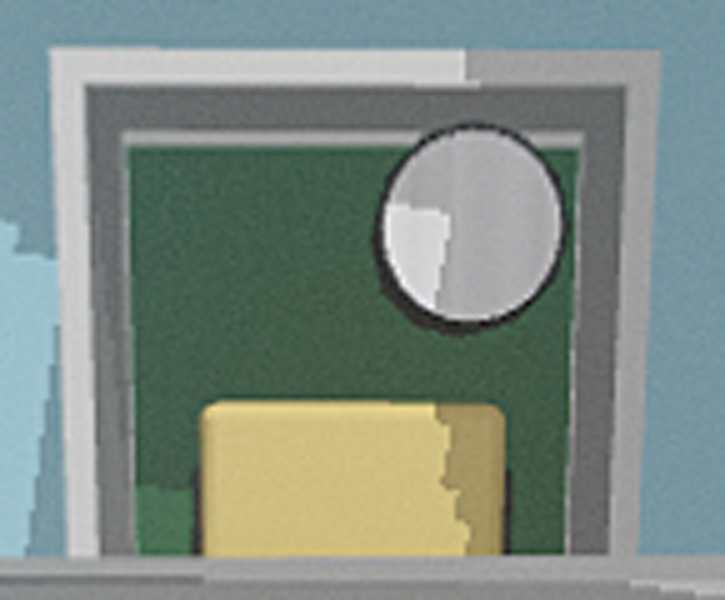

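Run:
```python
from h import *
s=load('w6'); st=manip.sense(); tcp=st['tcp_pos']; R=Ro.from_quat(st['tool_rot']).as_matrix()
f=lambda p:np.array(p)/5+[249.6,34.6]
P=onz(s,f([(50,48),(661,51),(69,556),(636,556)]),.04)
Q=(P-tcp)@R*1e3; print(Q.round(2)); 
C=onz(s,[(262.5,342.5),(370.5,342.5),(205,152.5),(428,152)],tcp[2]+.0206); print(((C-tcp)@R*1e3).round(2))
```

```text
[[105.19 -26.67  71.06]
 [104.92  31.48  71.05]
 [ 58.05 -26.7   71.08]
 [ 58.04  31.19  71.07]]
[[ -0.12 -17.81 -20.59]
 [ -0.13  18.48 -20.61]
 [ 62.7  -32.29 -20.61]
 [ 62.84  32.95 -20.63]]
```

>>> servo_tool:
  increments:
    - {"travel": [20,1,0],"hand": 0.5,"yaw": 0}
    - {"travel": [26,1,0],"hand": 0.5,"yaw": 0}
    - {"travel": [0,0,30],"hand": 0.5,"yaw": 0}
    - {"travel": [0,0,30],"hand": 0.5,"yaw": 0}
    - {"travel": [0,0,0],"hand": 0.5,"yaw": 0}
    - {"travel": [0,0,0],"hand": 0.5,"yaw": 0}
    - {"travel": [0,0,0],"hand": 0.5,"yaw": 0}

```text
t: 7.55
tcp_pos: [0.4427, -0.0693, 0.0521]
tool_rot: [-0.091, 0.996, -0.001, 0.001]
force: [-0.6, 0.4, -1.6]
finger_gap: 0.754
```

Run:
```python
from h import *
st=manip.sense();print(st['tcp_pos'],st['force'],st['finger_gap'])
p0=np.array([ 0.48748902,-0.0630166,0.11082046]); h=np.radians(100.34); 
p=p0+np.array([-np.sin(h),np.cos(h),0])*.0462+np.array([np.cos(h),np.sin(h),0])*.002; print(p)
mv([*p[:2],.045],100.34)
snap('wrist','w7'); snap('scene','s7')
```

```text
[ 0.44270355 -0.06926584  0.05212148] [-0.61515524  0.4011959  -1.60140703] 0.753550695052378
[ 0.44168033 -0.06934147  0.11082046]
head now 100.39 yaw 0.05 travel [1.  0.1 7.1] q6 -2.16 t 7.55
```

View pics/w7.png

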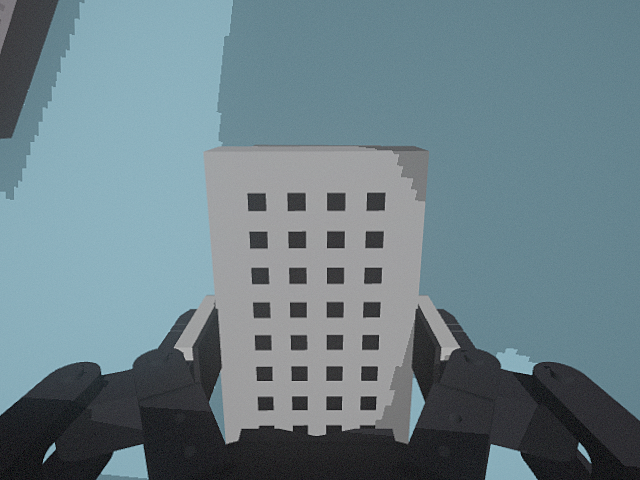

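w7: the cover is over the unit, which is fully hidden; 1 mm forward still to go.

>>> servo_tool:
  increments:
    - {"travel": [1,0,5],"hand": 0.5,"yaw": 0}
    - {"travel": [0,0,4],"hand": 0.5,"yaw": 0}
    - {"travel": [0,0,3],"hand": 0.5,"yaw": 0}
    - {"travel": [0,0,2],"hand": 0.5,"yaw": 0}
    - {"travel": [0,0,2],"hand": 0.5,"yaw": 0}
    - {"travel": [0,0,2],"hand": 0.5,"yaw": 0}
    - {"travel": [0,0,0],"hand": 0.5,"yaw": 0}
    - {"travel": [0,0,0],"hand": 0.5,"yaw": 0}

```text
t: 8.45
tcp_pos: [0.4407, -0.0688, 0.0329]
tool_rot: [-0.091, 0.996, 0.0, -0.0]
force: [-0.1, -0.6, -2.2]
finger_gap: 0.76
```

>>> servo_tool:
  increments:
    - {"travel": [0,0,3],"hand": 0.5,"yaw": 0}
    - {"travel": [0,0,3],"hand": 0.5,"yaw": 0}
    - {"travel": [0,0,2],"hand": 0.5,"yaw": 0}
    - {"travel": [0,0,2],"hand": 0.5,"yaw": 0}
    - {"travel": [0,0,1],"hand": 0.5,"yaw": 0}
    - {"travel": [0,0,0],"hand": 0.5,"yaw": 0}
    - {"travel": [0,0,0],"hand": 0.5,"yaw": 0}

```text
t: 9.15
tcp_pos: [0.4407, -0.0688, 0.0219]
tool_rot: [-0.091, 0.996, 0.0, -0.0]
force: [0.6, 0.4, -1.7]
finger_gap: 0.759
```

Go down until it presses.

>>> servo_tool:
  increments:
    - {"travel": [0,0,1],"hand": 0.5,"yaw": 0}
    - {"travel": [0,0,1],"hand": 0.5,"yaw": 0}
    - {"travel": [0,0,0],"hand": 0.5,"yaw": 0}
    - {"travel": [0,0,0],"hand": 0.5,"yaw": 0}

```text
t: 9.55
tcp_pos: [0.4408, -0.0689, 0.0214]
tool_rot: [-0.091, 0.996, -0.0, 0.001]
force: [-1.7, 0.8, 14.5]
finger_gap: 0.757
```

>>> servo_tool:
  increments:
    - {"travel": [0,0,-1],"hand": 0.5,"yaw": 0}
    - {"travel": [0,0,0],"hand": 0,"yaw": 0}
    - {"travel": [0,0,0],"hand": 0,"yaw": 0}
    - {"travel": [0,0,0],"hand": 0,"yaw": 0}
    - {"travel": [0,0,0],"hand": 0,"yaw": 0}

```text
t: 10.05
tcp_pos: [0.4407, -0.0688, 0.0208]
tool_rot: [-0.091, 0.996, 0.0, -0.0]
force: [0.0, 0.9, 0.4]
finger_gap: 0.997
```

>>> servo_tool:
  increments:
    - {"travel": [0,0,-10],"hand": 0,"yaw": 0}
    - {"travel": [0,0,-30],"hand": 0,"yaw": 0}
    - {"travel": [0,0,-45],"hand": 0,"yaw": 0}
    - {"travel": [0,0,-50],"hand": 0,"yaw": 0}
    - {"travel": [0,0,-50],"hand": 0,"yaw": 0}
    - {"travel": [0,0,-40],"hand": 0,"yaw": 0}
    - {"travel": [0,0,0],"hand": 0,"yaw": 0}
    - {"travel": [0,0,0],"hand": 0,"yaw": 0}

```text
t: 10.85
tcp_pos: [0.4407, -0.0688, 0.2473]
tool_rot: [-0.091, 0.996, -0.001, 0.001]
force: [-0.5, 0.3, -1.4]
finger_gap: 1.001
```

Run:
```python
from h import *
st=manip.sense();print(st['tcp_pos'],st['force'],st['finger_gap'])
snap('wrist','w8'); s=snap('scene','s8')
c=cv2.resize(s['pixels'][190:300,230:400],None,fx=4.5,fy=4.5,interpolation=cv2.INTER_CUBIC);cv2.imwrite('pics/c8.png',c)
```

```text
[ 0.44070169 -0.06878029  0.24726058] [-0.48955375  0.31751511 -1.40195997] 1.0012673622286923
```

View pics/w8.png

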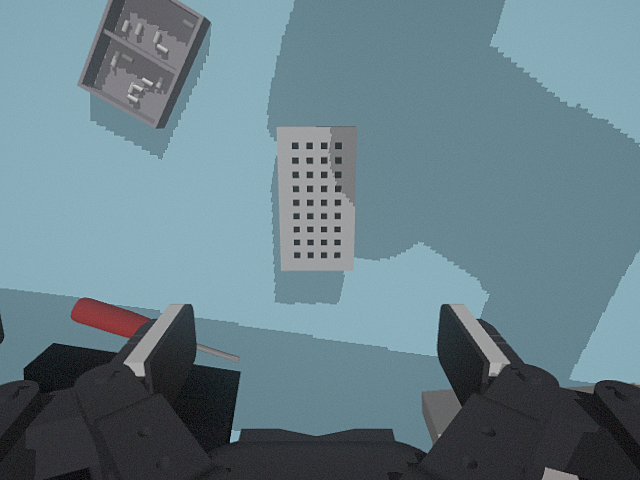

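View pics/c8.png

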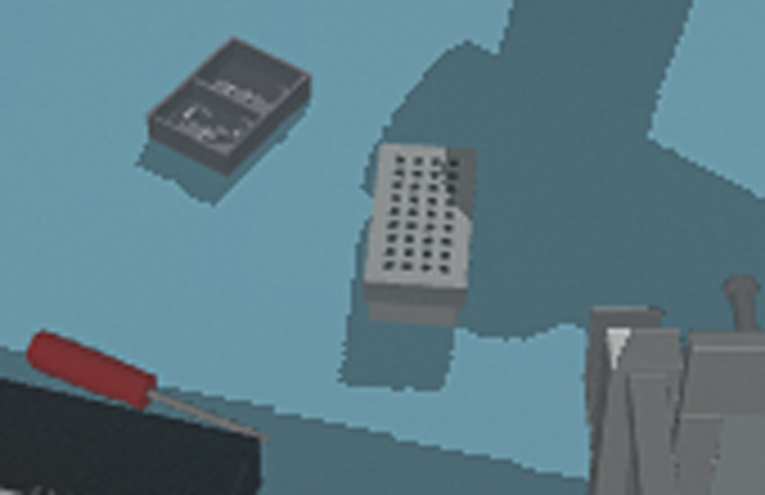

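The cover sits level and square on the unit: w8 shows it at (277–356,127–270), and c8 shows an even skirt with the unit's wall below it. Next, the bay.

Run:
```python
from h import *
mv([.565,.155,.33],105.3)
```

```text
head now 100.41 yaw -4.89 travel [-179.8  182.4  -85. ] q6 -2.16 t 10.95
```

>>> servo_tool:
  increments:
    - {"travel": [0,0,-40],"hand": 0,"yaw": -5}
    - {"travel": [0,0,-45],"hand": 0,"yaw": 0}
    - {"travel": [-30,30,0],"hand": 0,"yaw": 0}
    - {"travel": [-30,30,0],"hand": 0,"yaw": 0}
    - {"travel": [-30,30,0],"hand": 0,"yaw": 0}
    - {"travel": [-30,30,0],"hand": 0,"yaw": 0}
    - {"travel": [-30,30,0],"hand": 0,"yaw": 0}
    - {"travel": [-30,30,0],"hand": 0,"yaw": 0}
    - {"travel": [0,0,0],"hand": 0,"yaw": 0}
    - {"travel": [0,0,0],"hand": 0,"yaw": 0}

```text
t: 11.95
tcp_pos: [0.5654, 0.153, 0.3282]
tool_rot: [-0.135, 0.991, -0.0, -0.003]
force: [0.2, 0.1, -0.6]
finger_gap: 0.995
```

Run:
```python
from h import *
st=manip.sense();print(st['tcp_pos'],st['force'],st['finger_gap'])
snap('wrist','w9')
```

```text
[0.56544544 0.15298666 0.32818307] [ 0.20584915  0.11452697 -0.56454036] 0.9953614624538831
```

View pics/w9.png

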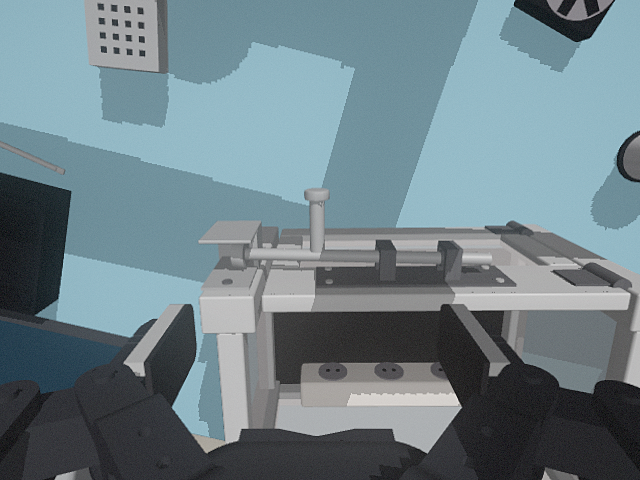

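w9: the knob's stem runs from the disc at (317,197) to the bolt at (317,250), with the keeper cup at (230,235) on its left.

Run:
```python
from h import *
s=load('w9'); im=s['pixels']
c=cv2.resize(im[175:315,190:350],None,fx=4,fy=4,interpolation=cv2.INTER_CUBIC);cv2.imwrite('pics/c9.png',c)
print(onz(s,[(317,202),(317,225),(317,250)],.1615))
```

```text
[[0.55599474 0.15128319 0.1615    ]
 [0.57362502 0.15618241 0.1615    ]
 [0.59344729 0.16169064 0.1615    ]]
```

View pics/c9.png

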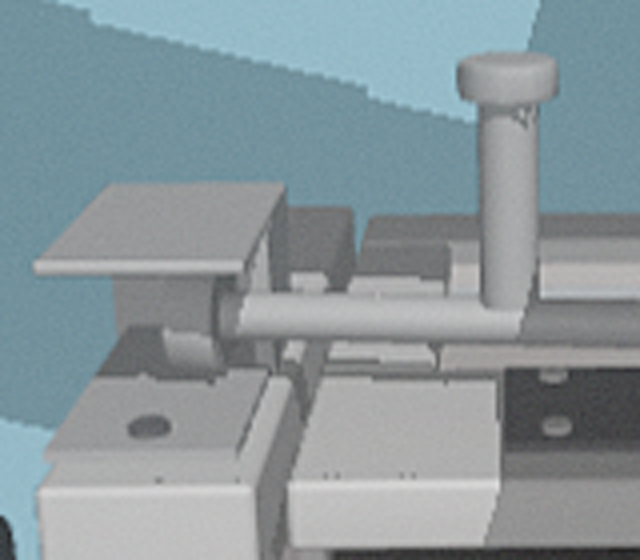

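Run:
```python
from h import *
mv([.5732,.156,.20],105.4)
```

```text
head now 105.44 yaw 0.04 travel [ -9.3   1.5 128.7] q6 -1.77 t 12.0
```

>>> servo_tool:
  increments:
    - {"travel": [-9,1,20],"hand": 0.5,"yaw": 0}
    - {"travel": [0,0,40],"hand": 0.5,"yaw": 0}
    - {"travel": [0,0,40],"hand": 0.5,"yaw": 0}
    - {"travel": [0,0,28],"hand": 0.5,"yaw": 0}
    - {"travel": [0,0,0],"hand": 0.5,"yaw": 0}
    - {"travel": [0,0,0],"hand": 0.5,"yaw": 0}

```text
t: 12.6
tcp_pos: [0.5746, 0.1547, 0.203]
tool_rot: [-0.133, 0.991, -0.0, -0.001]
force: [-0.0, 0.7, 0.9]
finger_gap: 0.499
```

Run:
```python
from h import *
st=manip.sense();print(st['tcp_pos'],st['force'],st['finger_gap'])
snap('wrist','w10')
mv([.5732,.156,.139],105.4)
```

```text
[0.57456287 0.15469167 0.20304631] [-0.03156663  0.74492766  0.88632402] 0.4989986867105528
head now 105.34 yaw -0.06 travel [ 2.2  1.6 65.3] q6 -1.76 t 12.65
```

View pics/w10.png

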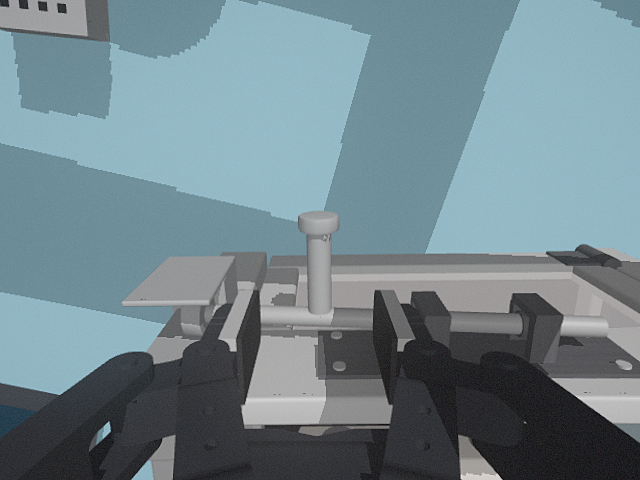

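Run:
```python
from h import *
s=load('w10'); P=onz(s,[(318.5,236),(319.5,268),(320,311)],.1595); print(P)
st=manip.sense(); R=Ro.from_quat(st['tool_rot']).as_matrix(); print(((P-st['tcp_pos'])@R*1e3).round(1))
```

```text
[[0.55689725 0.15118707 0.1595    ]
 [0.57241541 0.15596195 0.1595    ]
 [0.59452978 0.16232319 0.1595    ]]
[[ 19.1   1.3  44.8]
 [  2.9   1.8  44.8]
 [-20.1   2.1  44.8]]
```

>>> servo_tool:
  increments:
    - {"travel": [1,2,15],"hand": 0.5,"yaw": 0}
    - {"travel": [0,0,15],"hand": 0.5,"yaw": 0}
    - {"travel": [0,0,15],"hand": 0.5,"yaw": 0}
    - {"travel": [0,0,12],"hand": 0.5,"yaw": 0}
    - {"travel": [0,0,7],"hand": 0.5,"yaw": 0}
    - {"travel": [0,0,0],"hand": 0.5,"yaw": 0}
    - {"travel": [0,0,0],"hand": 0.5,"yaw": 0}
  newtons: 40

```text
t: 13.35
tcp_pos: [0.5739, 0.1576, 0.1397]
tool_rot: [-0.134, 0.991, -0.0, 0.001]
force: [-0.6, 0.0, 0.3]
finger_gap: 0.503
```

>>> servo_tool:
  increments:
    - {"travel": [0,0,1],"hand": 0.6,"yaw": 0}
    - {"travel": [0,0,0],"hand": 0.7,"yaw": 0}
    - {"travel": [0,0,0],"hand": 0.8,"yaw": 0}
    - {"travel": [0,0,0],"hand": 1,"yaw": 0}
    - {"travel": [0,0,0],"hand": 1,"yaw": 0}
    - {"travel": [0,0,0],"hand": 1,"yaw": 0}
  newtons: 60

```text
t: 13.95
tcp_pos: [0.5734, 0.1573, 0.1381]
tool_rot: [-0.134, 0.991, -0.0, 0.0]
force: [-0.4, -1.5, 1.7]
finger_gap: 0.115
```

Run:
```python
from h import *
st=manip.sense();print(st['tcp_pos'],st['force'],st['finger_gap'])
snap('wrist','w11')
```

```text
[0.57339217 0.15731807 0.13814482] [-0.40338011 -1.52837253  1.68486064] 0.11522863272281032
```

View pics/w11.png

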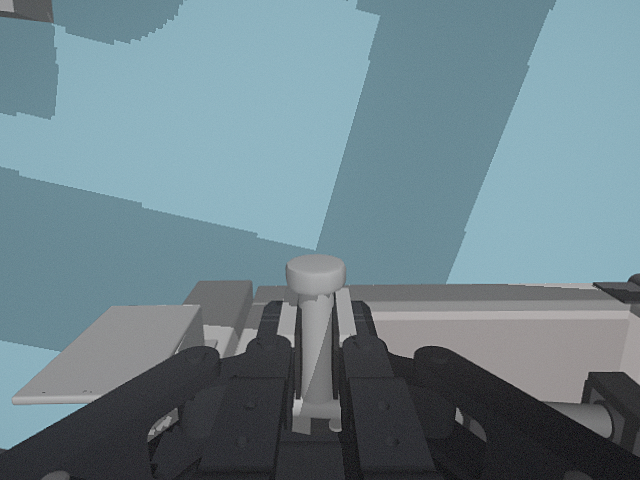

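w11: the stem is pinched between the pads at (317,330). Now lift.

>>> servo_tool:
  increments:
    - {"travel": [0,0,-3],"hand": 1,"yaw": 0}
    - {"travel": [0,0,-3],"hand": 1,"yaw": 0}
    - {"travel": [0,0,-3],"hand": 1,"yaw": 0}
    - {"travel": [0,1,0],"hand": 1,"yaw": 0}
    - {"travel": [0,2,0],"hand": 1,"yaw": 0}
    - {"travel": [0,3,0],"hand": 1,"yaw": 0}
    - {"travel": [0,0,0],"hand": 1,"yaw": 0}
  newtons: 60

```text
t: 14.7
tcp_pos: [0.5712, 0.1639, 0.1466]
tool_rot: [-0.134, 0.991, 0.0, -0.0]
force: [0.8, -0.5, -6.8]
finger_gap: 0.115
```

>>> servo_tool:
  increments:
    - {"travel": [0,4,0],"hand": 1,"yaw": 0}
    - {"travel": [0,4,0],"hand": 1,"yaw": 0}
    - {"travel": [0,4,0],"hand": 1,"yaw": 0}
    - {"travel": [0,4,0],"hand": 1,"yaw": 0}
    - {"travel": [0,4,0],"hand": 1,"yaw": 0}
    - {"travel": [0,4,0],"hand": 1,"yaw": 0}
    - {"travel": [0,2,0],"hand": 1,"yaw": 0}
    - {"travel": [0,0,0],"hand": 1,"yaw": 0}
    - {"travel": [0,0,0],"hand": 1,"yaw": 0}

```text
t: 15.6
tcp_pos: [0.5643, 0.1891, 0.1468]
tool_rot: [-0.134, 0.991, 0.001, -0.0]
force: [-1.5, 0.8, -6.7]
finger_gap: 0.114
```

Run:
```python
from h import *
st=manip.sense();print(st['tcp_pos'],st['force'],st['finger_gap'])
snap('wrist','w12')
```

```text
[0.56430071 0.189069   0.14676995] [-1.54297051  0.78577109 -6.71091882] 0.11382861155843373
```

View pics/w12.png

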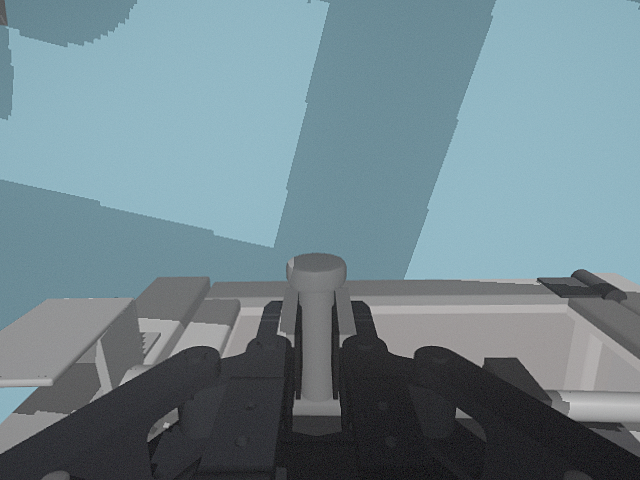

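w12: the bolt is drawn about 33 mm and the knob is still in the pads. Begin the swing.

>>> servo_tool:
  increments:
    - {"travel": [6,1.5,0],"hand": 1,"yaw": 1.8}
    - {"travel": [6,1.5,0],"hand": 1,"yaw": 1.8}
    - {"travel": [6,1.5,0],"hand": 1,"yaw": 1.8}
    - {"travel": [0,0,0],"hand": 1,"yaw": 0}

```text
t: 16.05
tcp_pos: [0.5467, 0.189, 0.1472]
tool_rot: [-0.087, 0.996, 0.0, 0.001]
force: [1.7, -0.3, -8.2]
finger_gap: 0.118
```

Run:
```python
from h import *
st=manip.sense();print(st['tcp_pos'],st['force'],st['ft_torque'],st['finger_gap'])
mv([.56,.18,.15],105.4)
s=snap('scene','s13'); snap('wrist','w13')
c=cv2.resize(s['pixels'][190:320,340:540],None,fx=4,fy=4,interpolation=cv2.INTER_CUBIC);cv2.imwrite('pics/c13.png',c)
```

```text
[0.54671779 0.18900098 0.14719578] [ 1.67450996 -0.27831275 -8.20296433] [-0.36555116 -0.28396474  0.06318482] 0.11768138284798971
head now 99.99 yaw -5.41 travel [-10.4 -12.2  -2.8] q6 -1.61 t 16.05
```

View pics/c13.png

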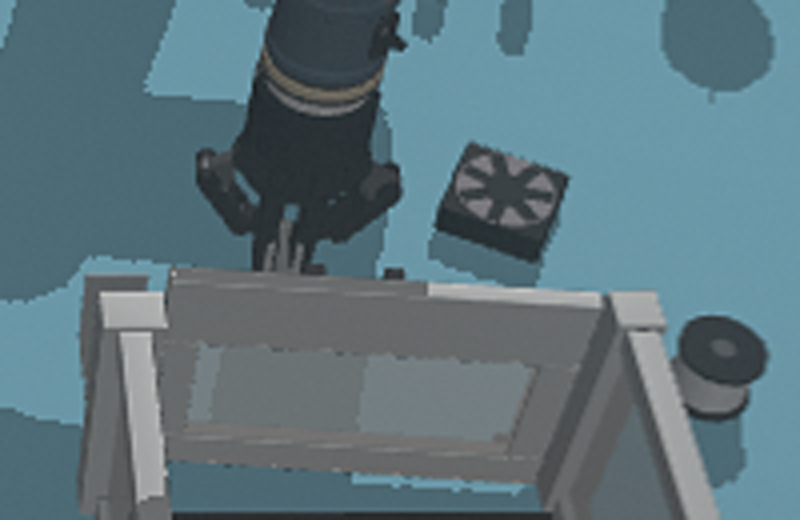

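View pics/w13.png

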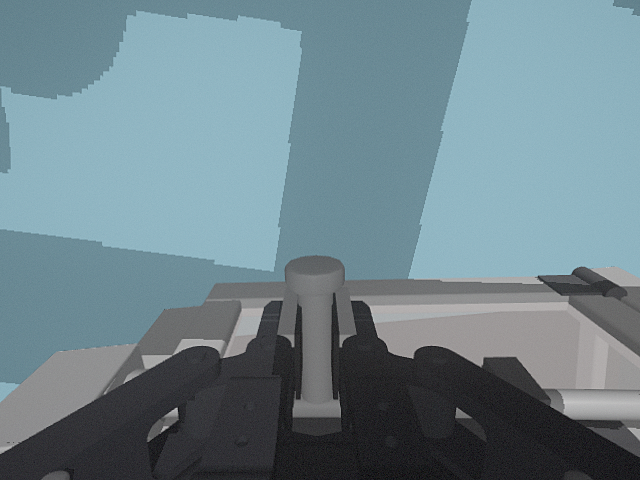

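The gate is opening (c13: its free edge has left the post). Continue.

>>> servo_tool:
  increments:
    - {"travel": [6,1.5,0],"hand": 1,"yaw": 1.8}
    - {"travel": [6,1.5,0],"hand": 1,"yaw": 1.8}
    - {"travel": [6,1.5,0],"hand": 1,"yaw": 1.8}
    - {"travel": [6,1.5,0],"hand": 1,"yaw": 1.8}
    - {"travel": [6,1.5,0],"hand": 1,"yaw": 1.8}
    - {"travel": [6,1.5,0],"hand": 1,"yaw": 1.8}
    - {"travel": [6,1.5,0],"hand": 1,"yaw": 1.8}
    - {"travel": [6,1.5,0],"hand": 1,"yaw": 1.8}
    - {"travel": [6,1.5,0],"hand": 1,"yaw": 1.8}
    - {"travel": [0,0,0],"hand": 1,"yaw": 0}
    - {"travel": [0,0,0],"hand": 1,"yaw": 0}
    - {"travel": [0,0,0],"hand": 1,"yaw": 0}

```text
t: 17.35
tcp_pos: [0.4931, 0.199, 0.1472]
tool_rot: [0.054, 0.999, -0.0, 0.001]
force: [2.2, -3.2, -7.1]
finger_gap: 0.113
```

Run:
```python
from h import *
st=manip.sense();print(st['tcp_pos'],st['force'],st['ft_torque'],st['finger_gap'],st['qd'])
mv([.56,.18,.15],105.4)
s=snap('scene','s14'); snap('wrist','w14'); snap('top','t14')
c=cv2.resize(s['pixels'][190:320,340:540],None,fx=4,fy=4,interpolation=cv2.INTER_CUBIC);cv2.imwrite('pics/c14.png',c)
c=cv2.resize(load('t14')['pixels'][130:290,130:350],None,fx=3.5,fy=3.5,interpolation=cv2.INTER_CUBIC);cv2.imwrite('pics/ct14.png',c)
```

```text
[0.49309394 0.19902027 0.14722337] [ 2.22894908 -3.15824476 -7.10332342] [-0.73153214 -0.29863386 -0.01140004] 0.11310536010379683 [0.00077115 0.00017575 0.00136924 0.00552189 0.00040305 0.0055869 ]
head now 83.83 yaw -21.57 travel [-59.5 -36.1  -2.7] q6 -1.29 t 17.35
```

View pics/c14.png

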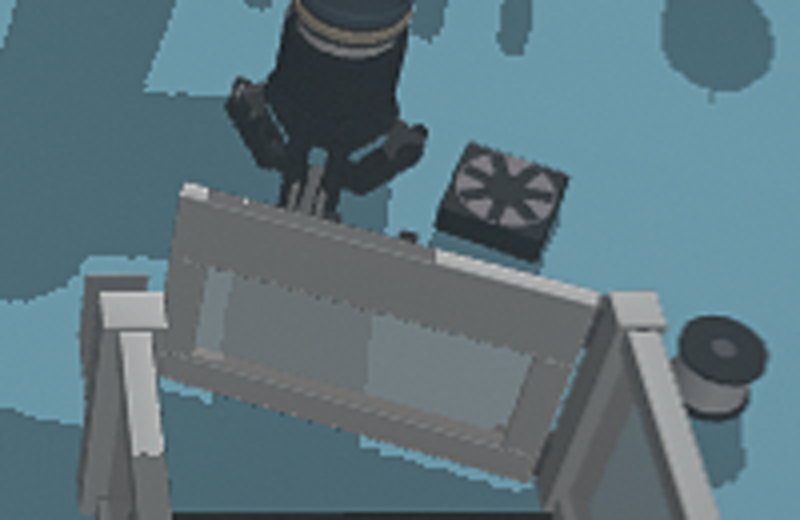

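View pics/w14.png

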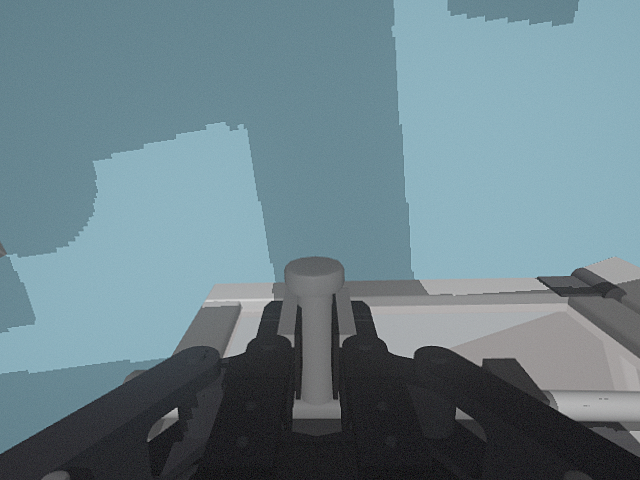

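View pics/ct14.png

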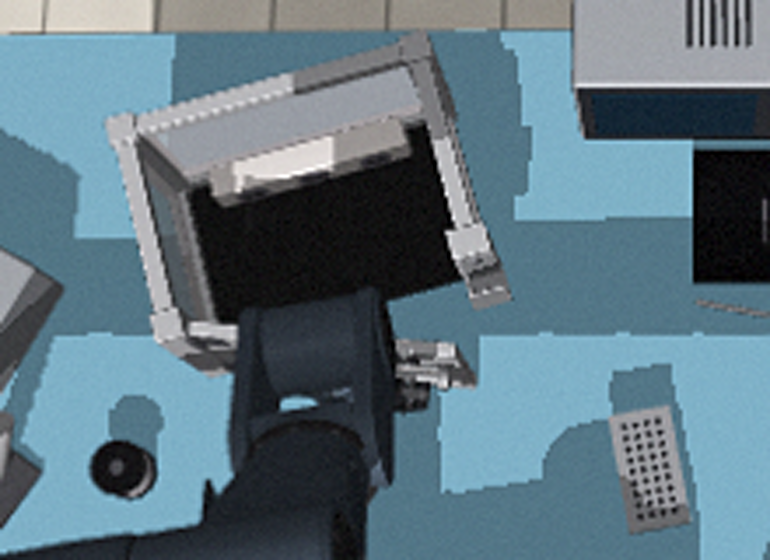

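c14/ct14: the gate stands open with the knob still in the pads (w14, 317,330), the cover is on the unit, and the bystanders look unmoved. Rest a second and check the angle and drift.

>>> servo_tool:
  increments:
    - {"travel": [0,0,0],"hand": 1,"yaw": 0}
    - {"travel": [0,0,0],"hand": 1,"yaw": 0}
    - {"travel": [0,0,0],"hand": 1,"yaw": 0}
    - {"travel": [0,0,0],"hand": 1,"yaw": 0}
    - {"travel": [0,0,0],"hand": 1,"yaw": 0}
    - {"travel": [0,0,0],"hand": 1,"yaw": 0}
    - {"travel": [0,0,0],"hand": 1,"yaw": 0}
    - {"travel": [0,0,0],"hand": 1,"yaw": 0}
    - {"travel": [0,0,0],"hand": 1,"yaw": 0}
    - {"travel": [0,0,0],"hand": 1,"yaw": 0}

```text
t: 18.5
tcp_pos: [0.4919, 0.1994, 0.147]
tool_rot: [0.054, 0.999, 0.0, 0.0]
force: [4.2, -1.8, -6.5]
finger_gap: 0.119
```

Run:
```python
from h import *
s=load('s14')
e=onz(s,np.array([(183,188)])/4+[339.6,189.6],.198)[0]   # free top corner, open (inner/outer front)
e0=np.array([.5732,.156,0]); a=np.radians(15.4); ex=np.array([np.cos(a),np.sin(a),0]); ey=np.array([-np.sin(a),np.cos(a),0])
hinge=e0+.045*ex+.2265*ey
d=(e-hinge)[:2]; print('edge',e,'r',np.linalg.norm(d),'angle', np.arccos(d@(-ey[:2])/np.linalg.norm(d)))
e2=snap('scene','s15'); w=snap('wrist','w15')
print('scene diff', np.abs(e2['pixels'].astype(int)-s['pixels']).mean(), np.abs(w['pixels'].astype(int)-load('w14')['pixels']).mean())
# bystander motion: scene0 vs s15
a0=load('scene0')['pixels'].astype(int); d=(np.abs(cv2.GaussianBlur(a0.astype(np.uint8),(5,5),0).astype(int)-cv2.GaussianBlur(e2['pixels'],(5,5),0)).max(2)>40).astype(np.uint8)*255
cv2.imwrite('pics/d15.png',d)
P=onz(w:=load('w8'),[(277,127),(356,127),(354,270),(281,270)],.042); c=P.mean(0); dd=P[0]+P[1]-P[2]-P[3]; print('cover',c,np.degrees(np.arctan2(dd[1],dd[0])),np.linalg.norm(dd)/2)
st=manip.sense(); print(st['t'],st['tcp_pos'],st['force'],np.abs(st['qd']).max())
```

```text
edge [0.53818773 0.12022202 0.198     ] r 0.2667205782192769 angle 0.3372507304801183
scene diff 0.8988888888888888 3.4273752170138887
cover [ 0.44078149 -0.06836357  0.042     ] -169.17603106329867 0.1256338543346108
18.6 [0.49193231 0.19939526 0.14698364] [ 3.14109813 -1.87431559 -6.31182229] 0.0009656049875753842
```

View pics/d15.png

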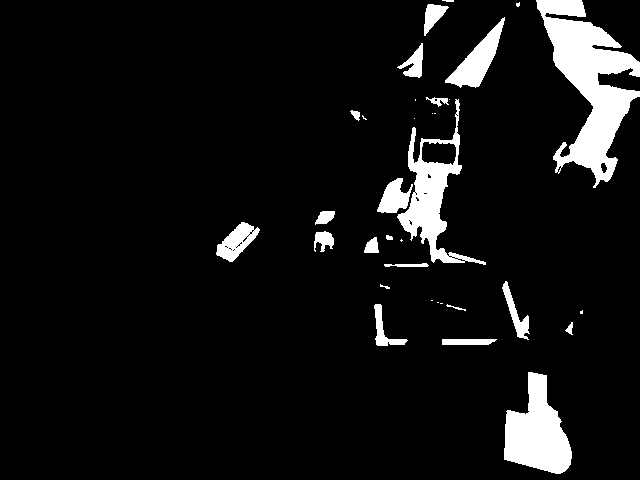

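Run:
```python
from h import *
s=load('scene0')
for n,uv in [('shut',np.array((150,107))/4.5+[349.6,239.6])]:
    e=onz(s,[uv],.198)[0]; print(e)
o=np.array([.53819,.12022]); print('dist mm',np.linalg.norm(o-e[:2])*1e3, 'rad',2*np.arcsin(np.linalg.norm(o-e[:2])/2/.267))
c=cv2.resize(load('s15')['pixels'][225:260,375:425],None,fx=14,fy=14,interpolation=cv2.INTER_CUBIC);cv2.imwrite('pics/c15.png',c)
c=cv2.resize(s['pixels'][250:285,365:415],None,fx=14,fy=14,interpolation=cv2.INTER_CUBIC);cv2.imwrite('pics/c16.png',c)
```

```text
[0.6289899 0.1307793 0.198    ]
dist mm 91.41182329167682 rad 0.3440609206022866
```

View pics/c15.png

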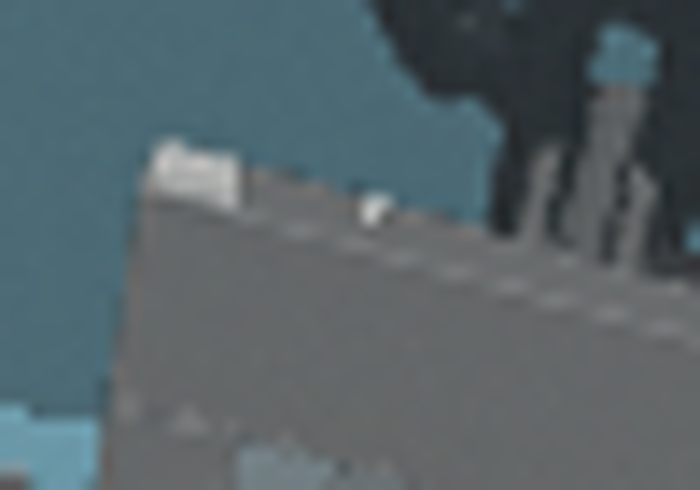

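View pics/c16.png

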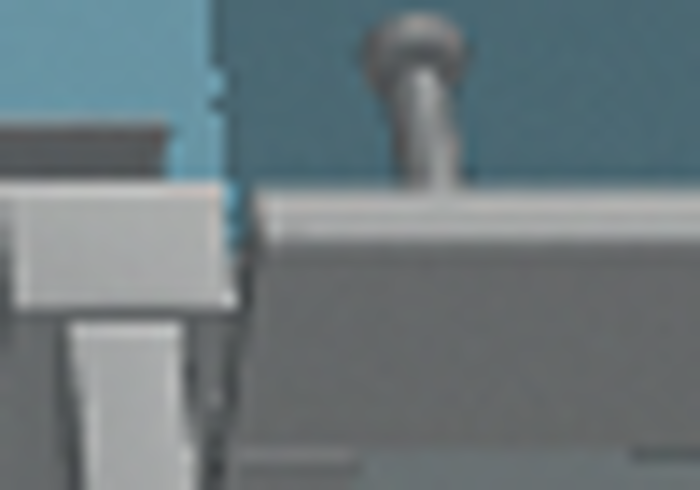

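Run:
```python
from h import *
a=onz(load('s15'),[(385.8,234.4)],.198)[0]; b=onz(load('scene0'),[(382.75,262.75)],.198)[0]
d=np.linalg.norm(a-b); print(a,b,d,2*np.arcsin(d/2/.265))
```

```text
[0.53016405 0.11993465 0.198     ] [0.62711788 0.12997467 0.198     ] 0.09747229738102929 0.36992565470570204
```

0.37 rad, 97 mm at the free edge, which agrees with the arm's 0.37–0.377. Everything is at rest, so I hand in.

```bash
python3 -c "
from station import manip
print(manip.sign_off())"
```

```text
the job is handed in; nothing more can be done
None
```

The cover is on the power supply and the test bay gate is held about ten centimetres open. I handed the job in after about 18.6 s of the 61 s allowed; it reported no verdict.

- **Cover:** I gripped the grey perforated cover across its width, lined it up over the unit's rim with the wrist camera, and lowered it. It first pressed back (14.5 N) exactly at the height where it should be fully down. Afterwards it measured within about 1 mm of the rim's centre and within about 0.6° of square.
- **Gate:** I pinched the knob from above, lifted it about 9 mm, and drew the bolt about 33 mm. I then swung the gate, turning the gripper with it. It is still gripped and at rest: the joint speeds are practically zero, and the tool moved about 1 mm over the last second.
- **Opening:** My first reading of the gate's angle was 0.34 rad, from a badly picked corner. With the corner picked again it is 0.37 rad, or 97 mm at the free edge. The arm's own motion gives 0.37 to 0.377 rad.
- **Other things on the bench:** Comparing the scene before and after shows changes only at the cover, the unit, the gate and bay, and the arm and its shadows. The top view of the bench was blocked in part by the arm, so I relied on the scene camera for this.

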